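# Lever a shelf foot into line with a tapered drift and bolt it to the bench rail

## Task

The grey foot at the rack's end of the bench rail has swung round on its back bolt, so its open slot no longer lies over the bolt hole in the rail beneath it. Feel through the slot for the rail's hole with the tapered drift from the white rack, work the drift down until its straight shank fills both slot and hole and so levers the foot into line, then take it out and stand it back in the rack. Put the blue-headed bolt in where the drift was, fully home with its head flat on the foot, let go, and leave everything else on the bench as it is.

Things in the scene. Friction and masses are not known exactly. Their poses are not given: they have to be found in the camera images.
- foot: Grey steel foot plate, 247 x 72 x 8 mm, lying on a fixed aluminium channel rail (80 mm wide, 70 mm high, top wall 8 mm, hollow below down to the bench). Origin: underside of the plate, middle of its back slot, 110 mm from the middle of the open slot; x points from the open slot to the back slot, z up. A nipped-up bolt in the back slot (head top 21 mm above the rail) lets the plate swivel and slide, stiffly.
- foot_slot (a point): Middle of the open slot in the plate's top face, 78 mm above the bench; axes as foot. The slot is 52 mm (x) by 18 mm (y), through the 8 mm plate. About 6.5 N sideways here swings the plate; it stays where it is left. Hidden beneath, in the rail's top wall, is one round 18 mm hole, not measured: at the start its centre lies at y = +6 to +9.5 mm and anywhere in x = -17 to +18 mm of this point.
- foot_socket (a point): Mouth centre of the foot's square socket tube (48 mm outside), 70 mm above the plate's underside, 172 mm from the middle of the open slot: keep the gripper clear of it. In the open slot a thin tip pushed down lands on the rail's top 8 mm below the plate's top, or goes on down where it is over the rail's hole.
- drift: Tapered drift: steel pin, orange round handle, 160 mm, 0.24 to 0.39 kg, standing in a rack hole. Origin at the tip's centre, z from tip to handle. From the tip: flat nose 4 mm across, straight taper to 17 mm across at z = 42 mm, parallel shank to z = 72 mm, handle 26 mm across to 152 mm (its lower face is a flat shoulder that rests on the rack), dark cap 22 mm across to 160 mm.
- drift_shoulder (a point): Centre of the drift's shoulder, the lower face of its handle, 72 mm from the tip; axes as drift. In the rack it lies at the hole's mouth. The shank fills both foot and rail when the shoulder is less than about 10 mm above the foot.
- bolt: Steel bolt with a blue knurled round head, 0.13 to 0.21 kg, standing in one of the rack's holes. Origin at the centre of the lower end, z towards the head. Shank 15 mm across and 62 mm long, its lowest 7 mm tapered down to 9 mm; head 30 mm across from z = 66 to 94 mm on a steel flange 32 mm across from z = 62 to 66 mm. It is pushed in, not screwed.
- bolt_seat (a point): Centre of the lower face of the blue bolt's head flange, 62 mm from its lower end; axes as bolt. It lies on the foot's top face when the bolt is home.
- short_bolt: The same kind of bolt with a black head and a shank of only 40 mm, standing in the rack's remaining hole. Not needed: leave it. Origin at its lower end.
- rack: White plastic rack fixed on the bench, 240 mm (x) x 84 mm (y), top face 84 mm high, top plate 18 mm thick. Origin at the centre of its underside. Three holes 20 mm across in a row along x, 76 mm apart; the drift and the two bolts stand in them in any order.
- rack_hole0 (a point): Mouth (centre, top face, 84 mm high) of the rack's hole at x = -76 mm.
- rack_hole1 (a point): Mouth of the rack's middle hole.
- rack_hole2 (a point): Mouth of the rack's hole at x = +76 mm.
- amber_bottle: Bystander: amber bottle with a blue cap, 68 mm across, 150 mm tall; origin under its centre.
- clear_bottle: Bystander: green glass bottle with a blue cap, 68 mm across, 150 mm tall; origin under its centre.
- beaker: Bystander: glass beaker, 72 mm across, 95 mm tall; origin under its centre.
- pot: Bystander: steel beaker, 110 mm across, 120 mm tall; origin under its centre.
- spanner: Bystander: steel spanner lying on the bench, 190 mm long along its x; origin under its middle.

How it is judged:
By the outcome, as a careful person would: the job done as asked, in the order asked, and still so for the second after the job is handed in, with the robot touching nothing.
It also fails if it takes over 72 s, if anything falls off the work surface, if the arm or the gripper's body presses on something with over 40 N, if the wrist force passes 120 N, or if a joint passes its speed limit or range.

## Robot

A 7-joint arm with a two-finger parallel gripper is mounted at the origin on the work surface. World frame = base frame: x ahead of the robot, y to its left, z up, the work surface at z = 0. Lengths are in m, angles in rad, forces in N, time in s.
With the tool pointing down it reaches from about 0.4 to 0.85 m from the base axis. Payload 10.4 kg.
Tool frame: the origin (TCP) lies midway between the tips of the shut fingers; the grasp point (between the pads) lies 19 mm behind it (r.grasp_offset is the distance from the TCP to the grasp point, in m); x points along the fingers, y is the direction in which the jaws open and shut, and the axes are right-handed (so a half turn about x gives the same grasp; the last joint's range is limited). The gripper opens to 87 mm and grips with 3 to 60 N. Pads are 19 mm wide; open, the fingers measure 117 mm over their backs; the gripper's body (75 mm by 190 mm) begins 51 mm behind the grasp point.
Start: joints at [-1.155, 0.332, -0.065, 1.46, 0.022, 1.35, -0.088], TCP at [0.266, 0.566, 0.223] pointing down, gripper open.
Joint ranges: [-2.6, 2.6], [-0.5, 2.12], [-1.47, 1.34], [0.16, 2.42], [-1.27, 4.41], [0.06, 2.06], [-2.6, 2.6]. Speed limits (rad/s): [2.22, 2.22, 2.79, 2.79, 3.14, 3.14, 3.14].

## Interface

Orientations are given as a unit quaternion [x, y, z, w].
In Python, from bench import r, vision, close_job gives the robot as it stands. The module is installed in compiled form; this text tells all that it offers.
- The arm moves only by the shell command python3 -m pendant 'ROWS' [OPENING] [FORCE]. ROWS is text: rows parted by semicolons, each of 6 numbers parted by spaces: the shift along the tool's x, y, z in units of 0.25 m (1.0 is 0.25 m), then the turn, a rotation vector about the tool's x, y, z in units of 1.5 rad (1.0 is 1.5 rad). A call has 1 to 8 rows; each row is the pose to reach, as a shift and turn from the pose commanded when the call began, along the tool's axes at that moment; what a row does not reach only later rows make up. A row lasts 1/10 s, in which the tool goes at most 50 mm and 8.59 degrees, less where a joint would pass 70% of its speed; a pose out of reach is approached as far as the arm can. A call with a number of a shift or a turn outside -1 to 1 is refused whole. A call with a gripper value outside its range is refused whole. OPENING is the gripper command: -1 is shut, 1 is fully open, values between are in proportion, set as the call begins (- or left out, the last holds). The fingers move at their own pace and stop on an object; FORCE is the grip in N (left out, the last holds). Time passes only in rows, so rows that repeat a pose let the fingers close. It gives the time, the measured TCP pose, the force and the opening at its end, in the units of the state.
- r.read_state(): the state, without advancing time (a new reading comes with each control period).
- vision.camera(name): name is "scene" or "top"; returns (picture, depth): 400x640x3 uint8, blue, green, red; 400x640 float32, m along the optical axis (not along the pixel's ray), 0 where there is no reading.
- vision.get_calibration(name): a dict with "camera_matrix" (3x3 intrinsics, pixels), "rvec" (rotation vector, rad) and "tvec" (3), from world to camera coordinates, as OpenCV has them. Camera axes: x right, y down, z forward; pixel columns grow to the right and rows downward; lengths in m; the calibration is good to about 2 mm. A picture is of the moment at which its call begins. get_calibration takes no time and is no camera call.
- close_job(): hands the job in, once; it reports no verdict.
The state is a dict: "time": time; "joint_positions": joint angles; "joint_vel": joint speeds; "joint_torque": joint torques, N m; "ee_pos": TCP position; "eef_rot": TCP orientation; "ft_force": force on the tool from outside, world axes, zero at the start; "torque": the same for the moment, N m; "width": finger opening in m.
Only numpy, scipy, OpenCV 4.12 (cv2) and the standard library are available. Lean on these libraries where they do the work, as an engineer would, in place of code of your own. Each camera call takes 0.05 s, during which the arm holds its last target. There are 200 camera calls.

## Working session

There is one attempt and no reset: what is moved stays moved. The work goes in short steps, Python scripts to look and compute and a shell command to move; the robot and the scene stay as the last step left them, time stands still between calls to the robot, and variables do not carry over. Pictures are saved under pics/ and viewed, about 8 in all and at most 12, crops included, and the job is handed in when it is done.

```bash
mkdir -p pics; cat > h.py <<'E'
import numpy as np, cv2
from bench import r, vision
def cal(n):
    c=vision.get_calibration(n);K=np.array(c["camera_matrix"],float);R,_=cv2.Rodrigues(np.array(c["rvec"],float));t=np.array(c["tvec"],float).ravel();return K,R,t
def ray(n,u,v,z):
    K,R,t=cal(n);o=-R.T@t;d=R.T@np.linalg.inv(K)@np.array([u,v,1.]);return o+d*(z-o[2])/d[2]
def proj(n,p):
    K,R,t=cal(n);q=K@(R@np.array(p,float)+t);return q[:2]/q[2]
def cloud(n,dep):
    K,R,t=cal(n);v,u=np.indices(dep.shape);c=np.stack([(u-K[0,2])/K[0,0]*dep,(v-K[1,2])/K[1,1]*dep,dep],-1);return (c-t)@R
E
python3 - <<'E'
from h import *
for n in("scene","top"):
    p,d=vision.camera(n);cv2.imwrite(f"pics/{n}0.png",p);np.save(f"{n}0.npy",d)
    K,R,t=cal(n);print(n,K[0,0],-R.T@t,R[2])
s=r.read_state();print(s["time"],s["ee_pos"],s["eef_rot"],s["ft_force"],s["width"],r.grasp_offset)
E
```

```text
scene 383.8454486098049 [1.17961978 0.00491506 0.67908451] [-0.72558445 -0.02440587 -0.6877002 ]
top 402.8878148777617 [ 0.53276356 -0.03846865  0.99416277] [ 0.04624158  0.01389456 -0.99883365]
0.1 [0.26539792 0.56547015 0.22184589] [ 0.15344963  0.69022502 -0.1543407   0.6900881 ] [-0.11692752 -0.18154585 -0.41344432] 0.08700166064094053 0.0187
```

View pics/top0.png

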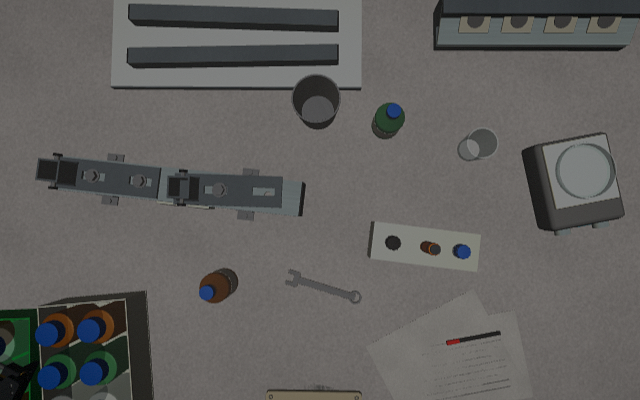

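View pics/scene0.png

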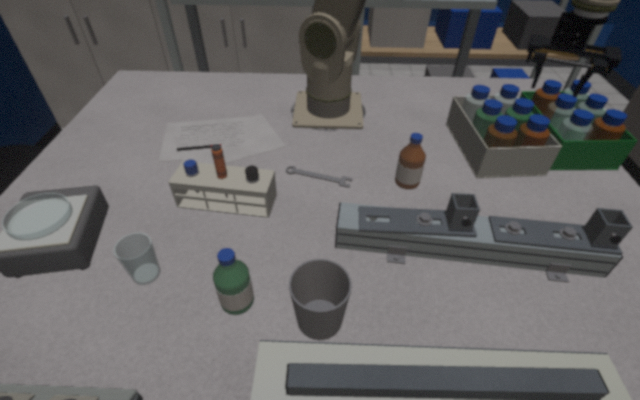

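The top view has the foot's slot at about (264,191). The rack holds the short bolt at (393,242), the drift at (430,248) and the blue bolt at (462,251). Next I'll measure them.

```bash
python3 - <<'E'
from h import *
p=cv2.imread("pics/top0.png");d=np.load("top0.npy");C=cloud("top",d)
a=cv2.resize(p[165:215,155:315],None,fx=5,fy=5,interpolation=cv2.INTER_CUBIC)
b=cv2.resize(p[215:275,360:490],None,fx=5,fy=5,interpolation=cv2.INTER_CUBIC)
b=cv2.copyMakeBorder(b,0,0,0,150,0);im=cv2.convertScaleAbs(np.vstack([a,b]),alpha=1.8);cv2.imwrite("pics/z0.png",im)
g=cv2.cvtColor(p,cv2.COLOR_BGR2GRAY)
# rack top rectangle
z=C[...,2];m=((g>120)&(z>.07)&(z<.1)).astype(np.uint8);m[:200]=0;m[290:]=0;m[:,:360]=0;m[:,500:]=0
c=max(cv2.findContours(m,0,2)[0],key=cv2.contourArea);print("rack px",cv2.minAreaRect(c),g[230:260,375:385].mean())
h=cv2.cvtColor(p,cv2.COLOR_BGR2HSV)
for n,lo,hi in(("blue",(100,120,40),(130,255,255)),("orange",(3,120,40),(18,255,255))):
    k=cv2.inRange(h,lo,hi);k[:220]=0;k[275:]=0;k[:,:360]=0;k[:,490:]=0
    v,u=np.nonzero(k);print(n,u.mean(),v.mean(),len(u),np.median(C[v,u],0),C[v,u,2].max())
# depth in foot neighbourhood
q=np.round(C[180:204,240:306:3,2]*1000).astype(int)
for row in q[::2]:print(*row)
E
```

```text
rack px ((425.5, 246.50003051757812), (107.29004669189453, 37.086387634277344), 7.125016689300537) 129.4
blue 462.87820512820514 251.3846153846154 156 [ 0.46082575 -0.32436018  0.1155222 ] 0.12016046958118094
orange 427.28395061728395 246.85185185185185 81 [ 0.47177829 -0.24037779  0.13742122] 0.17223686765545354
79 77 78 79 78 78 78 78 77 76 80 81 80 78 69 3 1 -1 0 1 0 2
76 77 77 77 76 78 78 77 75 78 77 74 76 77 72 70 68 70 69 70 71 2
79 78 75 78 76 78 77 79 76 78 77 77 77 80 69 72 67 70 69 72 70 70
78 77 76 75 77 76 81 78 78 76 79 75 78 78 69 70 68 68 67 71 70 69
76 78 78 76 71 71 69 71 69 70 75 78 76 76 70 71 70 72 67 71 72 64
77 79 78 79 71 71 69 70 71 71 70 70 78 78 69 68 69 67 68 68 68 57
75 80 78 80 68 68 68 71 72 60 69 68 81 76 66 68 68 69 72 68 68 49
77 79 77 75 71 70 69 70 66 -1 -1 69 79 74 65 69 69 70 72 69 67 43
78 80 77 75 76 79 75 75 79 79 76 73 78 79 72 71 67 68 70 68 73 35
76 76 74 79 79 77 77 76 75 75 78 79 79 77 67 69 68 69 71 68 66 27
75 79 78 77 80 75 76 77 74 78 77 76 79 80 70 69 70 67 68 68 69 20
76 77 77 78 78 76 79 79 78 77 79 77 79 78 71 71 70 69 71 73 68 14
```

View pics/z0.png

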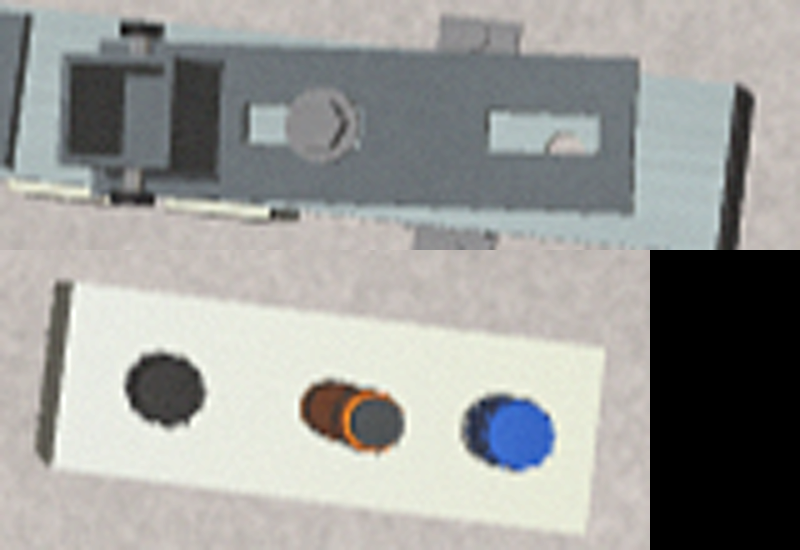

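The crop shows the rail's hole as a bright crescent in the slot, near px (268,194). The slot's centre is at about (264,191.6). I'll turn these into world positions and work out the tool frame.

```bash
cat >> h.py <<'E'
from scipy.spatial.transform import Rotation as Ro
def togo(target,yaw=None):
    s=r.read_state();R=Ro.from_quat(s["eef_rot"]);d=np.array(target)-s["ee_pos"];print("t",round(s["time"],2),"ee",np.round(s["ee_pos"],4),"F",np.round(s["ft_force"],1),"w",round(s["width"],4));print("shift",np.round(R.inv().apply(d)/.25,4))
E
python3 - <<'E'
from h import *
Z=lambda x,y,u0,v0:((x+.5)/5-.5+u0,(y+.5)/5-.5+v0)
P=lambda n,x,y,u0,v0,z:print(n,np.round(ray("top",*Z(x,y,u0,v0),z),4))
for x,y in((72,32),(605,98),(585,283),(52,217),(328.5,157.5)):P("rack",x,y,360,215,.084)
P("drift cap",377,172,360,215,.172);P("blue",518,183,360,215,.116);P("short",165,139,360,215,.116)
for x,y in((490,110),(600,115),(600,157),(488,152),(544.5,133.5)):P("slot",x,y,155,165,.078)
P("backbolt",320,125,155,165,.091);P("hole",565,150,155,165,.07)
for x,y in((638,60),(634,212),(222,50),(220,182)):P("plate",x,y,155,165,.078)
p=cv2.imread("pics/scene0.png");h=cv2.cvtColor(p,cv2.COLOR_BGR2HSV)
k=cv2.inRange(h,(100,120,30),(130,255,255));k[:150]=0;k[190:]=0;k[:,:175]=0;k[:,215:]=0
v,u=np.nonzero(k);print("scene blue centre",ray("scene",u.mean(),v.mean(),.104),len(u))
k=cv2.inRange(h,(3,100,30),(18,255,255));k[:140]=0;k[190:]=0;k[:,:205]=0;k[:,235:]=0
v,u=np.nonzero(k);print("scene orange",ray("scene",u.mean(),v.mean(),.124),len(u))
s=r.read_state();R=Ro.from_quat(s["eef_rot"]);print(R.as_matrix())
print("wrist->yaw", [np.round((R.inv()*Ro.from_matrix(np.array([[0,sx,0],[0,0,-sx],[-1,0,0]]).astype(float) if 0 else np.column_stack([[0,0,-1],[sx,0,0],np.cross([0,0,-1],[sx,0,0])]))).as_rotvec()/1.5,3) for sx in(1,-1)])
E
```

```text
rack [ 0.524  -0.1356  0.084 ]
rack [ 0.4966 -0.3742  0.084 ]
rack [ 0.4142 -0.3646  0.084 ]
rack [ 0.441 -0.127  0.084]
rack [ 0.4689 -0.2507  0.084 ]
drift cap [ 0.4694 -0.2497  0.172 ]
blue [ 0.461  -0.3247  0.116 ]
short [ 0.4784 -0.1726  0.116 ]
slot [0.5999 0.141  0.078 ]
slot [0.598  0.0906 0.078 ]
slot [0.5788 0.0903 0.078 ]
slot [0.5806 0.1416 0.078 ]
slot [0.5893 0.1159 0.078 ]
backbolt [0.5915 0.2152 0.091 ]
hole [0.5823 0.1076 0.07  ]
plate [0.6233 0.0736 0.078 ]
plate [0.5538 0.0744 0.078 ]
plate [0.6265 0.2647 0.078 ]
plate [0.5659 0.2641 0.078 ]
scene blue centre [ 0.45087409 -0.3303282   0.104     ] 61
scene orange [ 0.46855479 -0.25001877  0.124     ] 222
[[-4.63261191e-04  4.24846916e-01  9.05265090e-01]
 [-1.18781072e-03  9.05264315e-01 -4.24847160e-01]
 [-9.99999187e-01 -1.27209878e-03  8.52638976e-05]]
wrist->yaw [array([0.755, 0.001, 0.001]), array([-1.34e+00, -1.00e-03,  1.00e-03])]
```

```bash
python3 -m pendant '-0.12 -0.37 0.859 0.3 0 0;-0.12 -0.37 0.859 0.3 0 0;-0.12 -0.37 0.859 0.3 0 0;-0.12 -0.37 0.859 0.3 0 0;-0.12 -0.37 0.859 0.3 0 0;-0.12 -0.37 0.859 0.3 0 0;-0.12 -0.37 0.859 0.3 0 0' 0.2
python3 -m pendant '0 -0.357 0.947 0.3 0 0;0 -0.357 0.947 0.3 0 0;0 -0.357 0.947 0.3 0 0;0 -0.357 0.947 0.3 0 0;0 -0.357 0.947 0.3 0 0;0 -0.357 0.947 0.3 0 0;0 -0.357 0.947 0.3 0 0'
python3 -m pendant '0 -0.21 0.895 0.23 0 0;0 -0.21 0.895 0.23 0 0;0 -0.21 0.895 0.23 0 0;0 -0.21 0.895 0.23 0 0;0 -0.21 0.895 0.23 0 0;0 -0.21 0.895 0.23 0 0;0 -0.21 0.895 0.23 0 0'
python3 -c "
from h import *
togo([.469,-.250,.25]);print(Ro.from_quat(r.read_state()['eef_rot']).as_matrix().round(3))"
```

```text
time: 0.8
ee_pos: [0.4208, 0.3904, 0.2524]
eef_rot: [0.304, 0.638, -0.305, 0.638]
ft_force: [-0.7, 0.1, 0.6]
width: 0.0529
time: 1.5
ee_pos: [0.5004, 0.1511, 0.2523]
eef_rot: [0.439, 0.555, -0.439, 0.554]
ft_force: [0.0, 1.4, -0.5]
width: 0.0524
time: 2.2
ee_pos: [0.5012, -0.0767, 0.2522]
eef_rot: [-0.527, -0.472, 0.527, -0.471]
ft_force: [-0.3, 0.4, 0.1]
width: 0.0522
t 2.2 ee [ 0.5012 -0.0767  0.2522] F [-0.3  0.4  0.1] w 0.0522
shift [ 0.0086 -0.0517  0.7031]
[[-0.001  0.994 -0.11 ]
 [ 0.001 -0.11  -0.994]
 [-1.    -0.001 -0.   ]]
```

```bash
python3 -m pendant '0 -0.052 0.703 0 0 0;0 -0.052 0.703 0 0 0;0 -0.052 0.703 0 0 0;0 -0.052 0.703 0 0 0;0 -0.052 0.703 0 0 0;0 -0.052 0.703 0 0 0'
python3 -m pendant '0.15 0 0 0 0 0;0.3 0 0 0 0 0;0.45 0 0 0 0 0;0.556 0 0 0 0 0;0.556 0 0 0 0 0;0.556 0 0 0 0 0'
python3 -m pendant '0 0 0 0 0 0;0 0 0 0 0 0;0 0 0 0 0 0;0 0 0 0 0 0;0 0 0 0 0 0' -1 50
python3 - <<'E'
from h import *
togo([.469,-.250,.113])
p,d=vision.camera("scene");cv2.imwrite("pics/s1.png",cv2.resize(cv2.convertScaleAbs(p[60:240,100:340],alpha=1.5),None,fx=3,fy=3))
E
```

```text
time: 2.8
ee_pos: [0.4694, -0.2497, 0.2521]
eef_rot: [0.527, 0.472, -0.527, 0.471]
ft_force: [-0.5, 0.2, 0.0]
width: 0.0521
time: 3.4
ee_pos: [0.4692, -0.2504, 0.114]
eef_rot: [0.527, 0.472, -0.527, 0.472]
ft_force: [0.4, -0.2, 0.4]
width: 0.0522
time: 3.9
ee_pos: [0.4686, -0.2523, 0.114]
eef_rot: [0.528, 0.471, -0.527, 0.471]
ft_force: [0.1, 1.1, 3.0]
width: 0.0251
t 3.9 ee [ 0.4686 -0.2523  0.114 ] F [0.1 1.1 3. ] w 0.0251
shift [ 0.004   0.0006 -0.0093]
```

View pics/s1.png

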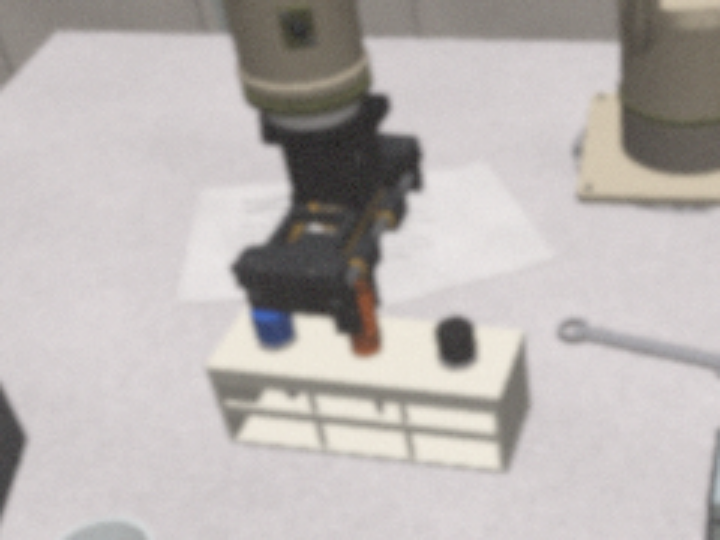

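```bash
python3 -m pendant '-0.1 0 0 0 0 0;-0.2 0 0 0 0 0;-0.3 0 0 0 0 0;-0.42 0 0 0 0 0;-0.42 0 0 0 0 0;-0.42 0 0 0 0 0'
python3 -m pendant '0 0.152 -0.737 0 0 0;0 0.152 -0.737 0 0 0;0 0.152 -0.737 0 0 0;0 0.152 -0.737 0 0 0;0 0.152 -0.737 0 0 0;0 0.152 -0.737 0 0 0'
python3 -m pendant '0 0.152 -0.737 0 0 0;0 0.152 -0.737 0 0 0;0 0.152 -0.737 0 0 0;0 0.152 -0.737 0 0 0;0 0.152 -0.737 0 0 0;0 0.152 -0.737 0 0 0;0 0.152 -0.737 0 0 0'
python3 - <<'E'
from h import *
togo([.5854,.1077,.218])
p,d=vision.camera("scene");cv2.imwrite("pics/s2r.png",p);cv2.imwrite("pics/s2.png",cv2.resize(cv2.convertScaleAbs(p[130:270,310:490],alpha=1.6),None,fx=4,fy=4,interpolation=cv2.INTER_CUBIC))
togo([.5854,.1077,.218]);print(proj("scene",[.5823,.1076,.07]),proj("scene",[.5854,.1077,.117]))
E
```

```text
time: 4.55
ee_pos: [0.468, -0.2521, 0.2181]
eef_rot: [0.528, 0.471, -0.527, 0.471]
ft_force: [0.4, -0.7, -4.6]
width: 0.025
time: 5.15
ee_pos: [0.526, -0.0727, 0.2168]
eef_rot: [-0.526, -0.472, 0.528, -0.471]
ft_force: [-0.7, -0.9, -3.5]
width: 0.0253
time: 5.85
ee_pos: [0.5851, 0.1028, 0.218]
eef_rot: [-0.528, -0.47, 0.529, -0.47]
ft_force: [0.1, 0.2, -3.6]
width: 0.0252
t 5.85 ee [0.5851 0.1028 0.218 ] F [ 0.1  0.2 -3.6] w 0.0252
shift [-0.0002 -0.0011 -0.0197]
t 5.9 ee [0.5851 0.1029 0.2182] F [-0.1  0.  -2.7] w 0.0251
shift [ 0.001  -0.0012 -0.0193]
[372.36754888 217.98912979] [374.80508424 203.59328015]
```

View pics/s2.png

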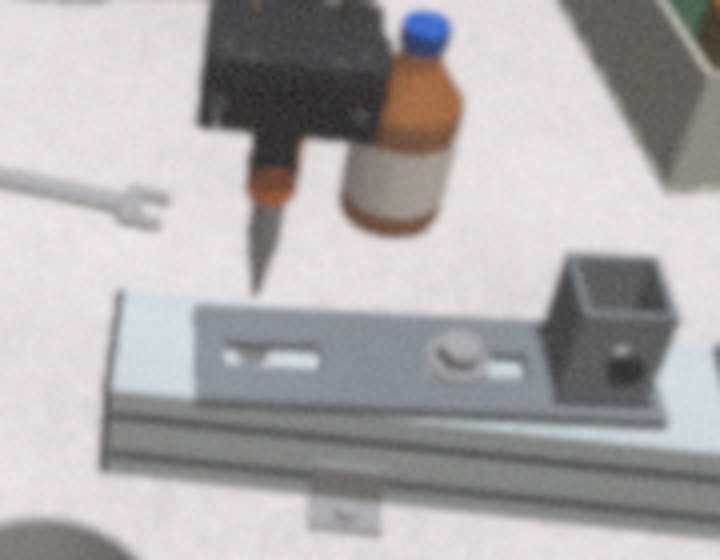

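```bash
python3 - <<'E'
from h import *
Z=lambda x,y:((x+.5)/4-.5+310,(y+.5)/4-.5+130)
inv=lambda q:((q-[310,130]+.5)*4-.5).round(1)
print("tip",ray("scene",*Z(255,294),.117),"shoulder",ray("scene",*Z(271,203),.189),"hole",ray("scene",*Z(254,354),.07))
print("slot ctr",ray("scene",*Z(271,355),.078), "backbolt",ray("scene",*Z(460,343),.091))
for z in(.117,.19,.218):print(z,inv(proj("scene",[.585,.105,z])))
# contour of drift pin in image: columns centroid per row in grey mask
p=cv2.imread("pics/s2r.png");g=cv2.cvtColor(p,cv2.COLOR_BGR2GRAY)
for v in range(180,205,2):
    row=g[v,362:390].astype(int);print(v,*row)
E
```

```text
tip [0.58408107 0.10476178 0.117     ] shoulder [0.59450547 0.10436865 0.189     ] hole [0.58264987 0.10924833 0.07      ]
slot ctr [0.59086213 0.11710295 0.078     ] backbolt [0.59026071 0.21715953 0.091     ]
0.117 [255.6 295.2]
0.19 [271.  189.2]
0.218 [277.5 144.7]
180 139 139 140 140 141 142 140 142 139 130 109 82 66 62 63 67 64 69 77 95 113 128 134 138 139 138 140 138
182 140 139 138 139 138 138 139 142 140 133 113 83 59 60 65 67 68 71 92 116 133 138 140 139 138 139 137 140
184 140 140 141 140 139 139 137 139 135 128 103 73 64 60 63 67 68 79 102 123 136 137 139 139 139 140 140 139
186 140 140 140 140 139 138 139 141 135 120 92 68 61 66 65 65 72 87 111 132 139 139 139 140 141 141 143 142
188 140 141 141 141 140 141 140 140 134 116 87 67 60 63 66 68 72 94 117 133 139 141 140 142 141 142 141 140
190 143 143 144 144 142 143 141 141 135 118 92 70 64 65 63 66 81 105 127 136 139 140 140 140 141 140 142 141
192 143 143 144 142 141 139 140 138 134 118 90 72 65 66 67 74 94 120 133 138 139 136 138 137 140 140 140 140
194 144 145 145 143 142 143 143 140 137 124 96 71 69 66 74 93 118 134 139 140 141 141 140 138 140 140 139 140
196 143 144 142 143 140 143 142 142 139 128 105 79 63 71 89 113 131 138 141 140 139 138 142 142 141 141 140 141
198 142 141 142 140 141 139 141 142 142 132 112 85 68 81 108 125 138 140 139 140 141 140 140 140 142 143 143 143
200 142 140 142 141 141 143 142 140 141 135 115 85 78 100 120 136 140 138 141 141 142 140 141 140 140 142 142 142
202 140 140 141 141 139 141 141 140 140 136 120 98 97 116 133 141 142 141 140 143 141 143 141 141 141 140 138 140
204 137 136 137 140 139 137 139 136 137 136 131 124 128 135 143 142 141 140 141 141 141 141 141 142 141 139 141 138
```

```bash
python3 -m pendant '0 0 -0.016 0 0 0;0.08 0 -0.016 0 0 0;0.168 0 -0.016 0 0 0;0.168 0 -0.016 0 0 0;0.168 0 -0.016 0 0 0'
python3 -m pendant '0.015 0 0 0 0 0;0.03 0 0 0 0 0;0.045 0 0 0 0 0;0.045 0 0 0 0 0'
python3 -m pendant '0.012 0 0 0 0 0;0.024 0 0 0 0 0;0.024 0 0 0 0 0'
python3 - <<'E'
from h import *
togo([.585,.1068,.158])
E
```

```text
time: 6.4
ee_pos: [0.5857, 0.109, 0.177]
eef_rot: [-0.528, -0.471, 0.528, -0.471]
ft_force: [-0.1, 0.5, -2.1]
width: 0.0254
time: 6.8
ee_pos: [0.5855, 0.1093, 0.1649]
eef_rot: [-0.527, -0.471, 0.528, -0.471]
ft_force: [-0.5, 0.2, -3.4]
width: 0.0251
time: 7.1
ee_pos: [0.5855, 0.1094, 0.1588]
eef_rot: [-0.527, -0.471, 0.528, -0.471]
ft_force: [0.2, -0.5, -4.3]
width: 0.0251
t 7.1 ee [0.5855 0.1094 0.1588] F [ 0.2 -0.5 -4.3] w 0.0251
shift [ 0.0034 -0.001   0.0104]
```

```bash
python3 -m pendant '0.012 -0.002 0 0 0 0;0.024 -0.004 0 0 0 0;0.024 -0.004 0 0 0 0'
python3 -m pendant '0.012 -0.002 0 0 0 0;0.024 -0.004 0 0 0 0;0.024 -0.004 0 0 0 0'
python3 -c "
from h import *
togo([.585,.1068,.146])"
```

```text
time: 7.4
ee_pos: [0.5851, 0.1093, 0.1533]
eef_rot: [0.528, 0.471, -0.527, 0.471]
ft_force: [2.2, -1.4, -1.7]
width: 0.0254
time: 7.7
ee_pos: [0.5843, 0.109, 0.1475]
eef_rot: [0.528, 0.47, -0.527, 0.471]
ft_force: [4.0, -1.8, 1.4]
width: 0.0252
t 7.7 ee [0.5843 0.109  0.1475] F [ 4.  -1.8  1.4] w 0.0252
shift [0.006  0.0036 0.0086]
```

```bash
python3 -m pendant '0.012 -0.002 0.002 0 0 0;0.024 -0.004 0.004 0 0 0;0.024 -0.004 0.004 0 0 0'
python3 -m pendant '0.012 -0.002 0 0 0 0;0.024 -0.004 0 0 0 0;0.024 -0.004 0 0 0 0'
python3 -c "
from h import *
togo([.585,.1068,.134])"
```

```text
time: 8.0
ee_pos: [0.5834, 0.1083, 0.1416]
eef_rot: [0.528, 0.47, -0.527, 0.471]
ft_force: [4.8, -2.8, 1.8]
width: 0.0252
time: 8.3
ee_pos: [0.5824, 0.1081, 0.1356]
eef_rot: [0.528, 0.47, -0.527, 0.471]
ft_force: [4.4, -3.6, 2.3]
width: 0.0252
t 8.3 ee [0.5824 0.1081 0.1356] F [ 4.4 -3.6  2.3] w 0.0252
shift [0.0063 0.011  0.0042]
```

```bash
python3 -m pendant '0 0 0.004 0 0 0;0 0 0.004 0 0 0'
python3 -m pendant '0.01 0 0.003 0 0 0;0.01 0 0.003 0 0 0;0.01 0 0.003 0 0 0'
python3 -m pendant '0.01 0 0 0 0 0;0.01 0 0 0 0 0;0.01 0 0 0 0 0'
python3 -c "
from h import *
togo([.585,.1068,.134])"
```

```text
time: 8.5
ee_pos: [0.5823, 0.1078, 0.1356]
eef_rot: [0.528, 0.471, -0.527, 0.471]
ft_force: [5.0, -1.9, 1.0]
width: 0.0253
time: 8.8
ee_pos: [0.5819, 0.1072, 0.1324]
eef_rot: [0.528, 0.471, -0.527, 0.471]
ft_force: [6.8, -1.2, -2.8]
width: 0.0256
time: 9.1
ee_pos: [0.5817, 0.107, 0.13]
eef_rot: [0.528, 0.471, -0.527, 0.471]
ft_force: [5.6, -1.5, -0.9]
width: 0.025
t 9.1 ee [0.5817 0.107  0.13  ] F [ 5.6 -1.5 -0.9] w 0.025
shift [-0.0161  0.0132 -0.0006]
```

```bash
for i in 1; do python3 -m pendant '0.008 0 0.001 0 0 0;0.016 0 0.001 0 0 0;0.016 0 0.001 0 0 0'; done
python3 -m pendant '0.008 0 0 0 0 0;0.016 0 0 0 0 0;0.016 0 0 0 0 0'
```

```text
time: 9.4
ee_pos: [0.5817, 0.1067, 0.126]
eef_rot: [0.528, 0.471, -0.527, 0.471]
ft_force: [5.3, -1.7, -0.4]
width: 0.0253
time: 9.7
ee_pos: [0.5817, 0.1067, 0.1219]
eef_rot: [0.528, 0.471, -0.527, 0.471]
ft_force: [5.3, -2.0, -0.7]
width: 0.0253
```

```bash
python3 -m pendant '0.008 0 0.001 0 0 0;0.016 0 0.001 0 0 0;0.016 0 0.001 0 0 0'
python3 -m pendant '0.008 0 0 0 0 0;0.02 0 0 0 0 0;0.02 0 0 0 0 0'
python3 - <<'E'
from h import *
p,d=vision.camera("scene");cv2.imwrite("pics/s3.png",cv2.resize(cv2.convertScaleAbs(p[130:270,310:490],alpha=1.6),None,fx=4,fy=4,interpolation=cv2.INTER_CUBIC))
togo([.5817,.1067,.110])
E
```

```text
time: 10.0
ee_pos: [0.5817, 0.1066, 0.118]
eef_rot: [0.528, 0.471, -0.527, 0.471]
ft_force: [5.4, -1.3, 0.1]
width: 0.0251
time: 10.3
ee_pos: [0.5817, 0.1067, 0.1129]
eef_rot: [0.528, 0.471, -0.527, 0.471]
ft_force: [6.1, -1.3, -0.7]
width: 0.0251
t 10.35 ee [0.5817 0.1066 0.113 ] F [ 6.2 -0.8 -0. ] w 0.0255
shift [ 0.0119 -0.0001 -0.0004]
```

View pics/s3.png

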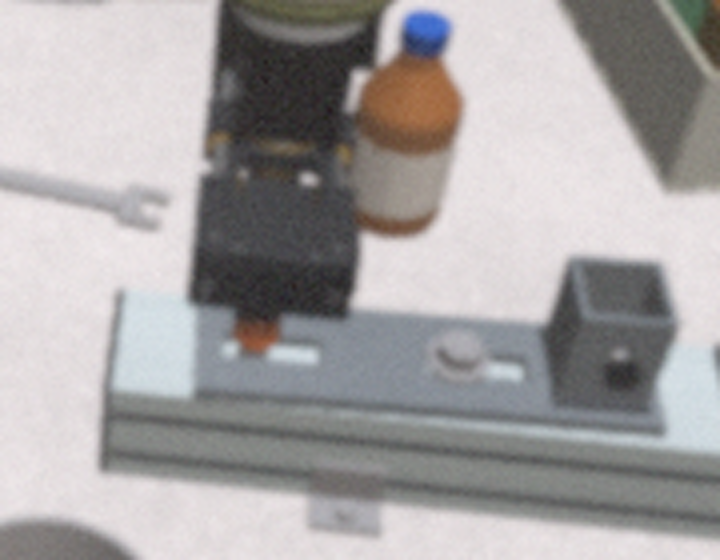

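The drift is seated, with its shoulder about 5 mm above the foot. I'll press it 2 mm further, then draw it straight up and carry it back over the rack's middle hole.

```bash
python3 -m pendant '0.008 0 0 0 0 0;0.008 0 0 0 0 0;0.008 0 0 0 0 0'
python3 -m pendant '-0.05 0 0 0 0 0;-0.1 0 0 0 0 0;-0.2 0 0 0 0 0;-0.3 0 0 0 0 0;-0.4 0 0 0 0 0;-0.45 0 0 0 0 0;-0.45 0 0 0 0 0'
python3 -m pendant '0 -0.146 0.738 0 0 0;0 -0.146 0.738 0 0 0;0 -0.146 0.738 0 0 0;0 -0.146 0.738 0 0 0;0 -0.146 0.738 0 0 0;0 -0.146 0.738 0 0 0'
python3 -m pendant '0 -0.146 0.738 0 0 0;0 -0.146 0.738 0 0 0;0 -0.146 0.738 0 0 0;0 -0.146 0.738 0 0 0;0 -0.146 0.738 0 0 0;0 -0.146 0.738 0 0 0;0 -0.146 0.738 0 0 0'
python3 - <<'E'
from h import *
p,d=vision.camera("scene");cv2.imwrite("pics/s4r.png",p)
q,d=vision.camera("top");cv2.imwrite("pics/t4r.png",q)
a=cv2.resize(cv2.convertScaleAbs(p[90:230,150:310],alpha=1.6),None,fx=4,fy=4,interpolation=cv2.INTER_CUBIC)
b=cv2.resize(cv2.convertScaleAbs(q[165:215,155:315],alpha=1.6),None,fx=4,fy=4,interpolation=cv2.INTER_CUBIC)[:,:640]
cv2.imwrite("pics/s4.png",np.vstack([a[-380:],b]))
togo([.4686,-.2521,.115])
print("mid hole, scene crop px",((proj("scene",[.469,-.2505,.084])-[150,90])*4)-[0,180],"tip0",((proj("scene",[.469,-.2505,.119])-[150,90])*4)-[0,180])
E
```

```text
time: 10.65
ee_pos: [0.5817, 0.1066, 0.1111]
eef_rot: [0.528, 0.471, -0.527, 0.471]
ft_force: [5.8, -1.0, -0.5]
width: 0.0253
time: 11.35
ee_pos: [0.5813, 0.1071, 0.2243]
eef_rot: [0.528, 0.471, -0.527, 0.471]
ft_force: [0.4, -0.2, -3.3]
width: 0.0253
time: 11.95
ee_pos: [0.5233, -0.0728, 0.2223]
eef_rot: [-0.527, -0.471, 0.528, -0.47]
ft_force: [0.3, 0.6, -4.1]
width: 0.025
time: 12.65
ee_pos: [0.4681, -0.2496, 0.2229]
eef_rot: [-0.527, -0.472, 0.527, -0.471]
ft_force: [0.2, -0.3, -3.6]
width: 0.025
t 12.75 ee [ 0.468  -0.2499  0.2233] F [ 0.  -0.3 -2.9] w 0.0253
shift [0.4331 0.0035 0.0086]
mid hole, scene crop px [287.23050506 164.04731644] tip0 [277.38735788 118.24660784]
```

View pics/s4.png

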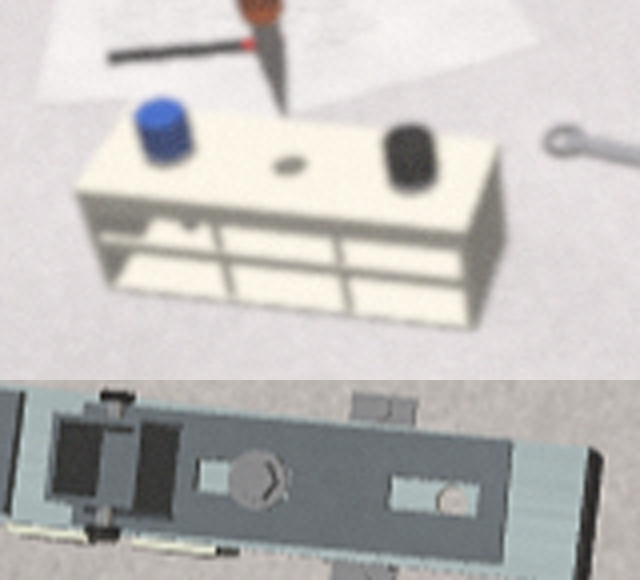

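```bash
python3 -m pendant '0 0.003 0.011 0 0 0;0.1 0.003 0.011 0 0 0;0.2 0.003 0.011 0 0 0;0.2 0.003 0.011 0 0 0'
python3 -m pendant '0.05 0 0 0 0 0;0.1 0 0 0 0 0;0.1 0 0 0 0 0'
python3 -c "
from h import *
togo([.4686,-.2523,.115])"
```

```text
time: 13.15
ee_pos: [0.4662, -0.2534, 0.171]
eef_rot: [-0.526, -0.473, 0.528, -0.47]
ft_force: [-0.1, 0.2, -3.6]
width: 0.0252
time: 13.45
ee_pos: [0.4672, -0.2541, 0.1475]
eef_rot: [-0.527, -0.472, 0.528, -0.47]
ft_force: [-0.6, 1.7, -3.0]
width: 0.0255
t 13.45 ee [ 0.4672 -0.2541  0.1475] F [-0.6  1.7 -3. ] w 0.0255
shift [ 0.1302  0.0048 -0.0078]
```

```bash
python3 -m pendant '0 0.005 -0.006 0 0 0;0.03 0.005 -0.006 0 0 0;0.06 0.005 -0.006 0 0 0;0.06 0.005 -0.006 0 0 0'
python3 -c "
from h import *
togo([.4686,-.2523,.115])"
```

```text
time: 13.85
ee_pos: [0.4685, -0.253, 0.1326]
eef_rot: [-0.527, -0.471, 0.528, -0.471]
ft_force: [-0.4, -0.0, -3.6]
width: 0.0251
t 13.85 ee [ 0.4685 -0.253   0.1326] F [-0.4 -0.  -3.6] w 0.0251
shift [ 0.0706 -0.     -0.0029]
```

```bash
python3 -m pendant '0.03 0 -0.002 0 0 0;0.06 0 -0.002 0 0 0;0.068 0 -0.002 0 0 0;0.068 0 -0.002 0 0 0'
python3 -m pendant '0.004 0 0 0 0 0;0.004 0 0 0 0 0'
python3 -c "
from h import *
togo([.4686,-.2523,.114])"
```

```text
time: 14.25
ee_pos: [0.4689, -0.2527, 0.1163]
eef_rot: [-0.527, -0.471, 0.528, -0.471]
ft_force: [-0.7, -0.5, -3.1]
width: 0.0252
time: 14.45
ee_pos: [0.4693, -0.2528, 0.1159]
eef_rot: [0.528, 0.471, -0.527, 0.471]
ft_force: [0.1, -0.3, -3.9]
width: 0.0252
t 14.45 ee [ 0.4693 -0.2528  0.1159] F [ 0.1 -0.3 -3.9] w 0.0252
shift [ 0.0075 -0.0029 -0.0018]
```

```bash
python3 -m pendant '0.006 0 0 0 0 0;0.006 0 0 0 0 0'
python3 -m pendant '0.004 0 0 0 0 0;0.004 0 0 0 0 0'

```

```text
time: 14.65
ee_pos: [0.4691, -0.2527, 0.1142]
eef_rot: [0.527, 0.471, -0.527, 0.471]
ft_force: [0.1, -0.5, -2.8]
width: 0.0253
time: 14.85
ee_pos: [0.4693, -0.2529, 0.1139]
eef_rot: [0.528, 0.471, -0.527, 0.471]
ft_force: [-3.2, 1.5, 5.8]
width: 0.025
```

```bash
python3 -m pendant '0 0 0 0 0 0;0 0 0 0 0 0;0 0 0 0 0 0' 0.2
python3 -m pendant '-0.1 0 0 0 0 0;-0.2 0 0 0 0 0;-0.36 0 0 0 0 0;-0.36 0 0 0 0 0;-0.36 0 0 0 0 0'
python3 -m pendant '0 0 0.15 0 0 0;0 0 0.3 0 0 0;0 0 0.3 0 0 0;0 0 0.3 0 0 0'
python3 - <<'E'
from h import *
q,d=vision.camera("scene");cv2.imwrite("pics/s5.png",cv2.resize(cv2.convertScaleAbs(q[90:230,150:310],alpha=1.6),None,fx=4,fy=4,interpolation=cv2.INTER_CUBIC))
togo([.461,-.3255,.092])
E
```

```text
time: 15.15
ee_pos: [0.4694, -0.2529, 0.1134]
eef_rot: [0.528, 0.471, -0.527, 0.471]
ft_force: [0.2, 0.2, 0.3]
width: 0.0413
time: 15.65
ee_pos: [0.4696, -0.2529, 0.2038]
eef_rot: [0.528, 0.471, -0.527, 0.471]
ft_force: [0.1, 0.2, 0.3]
width: 0.0521
time: 16.05
ee_pos: [0.4598, -0.3277, 0.2019]
eef_rot: [-0.527, -0.471, 0.528, -0.47]
ft_force: [-0.9, 0.5, -0.1]
width: 0.0519
t 16.1 ee [ 0.4604 -0.3267  0.2021] F [0.8 0.8 0.1] w 0.0521
shift [ 0.4402  0.0028 -0.0048]
```

View pics/s5.png

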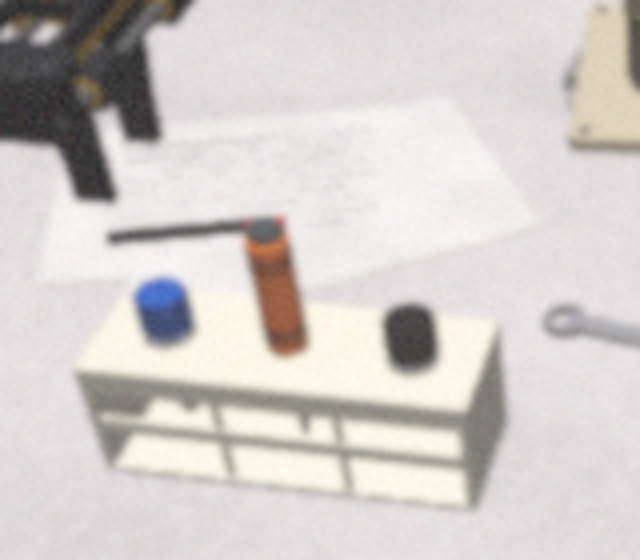

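The drift is back in the middle hole and standing upright. Next is the blue bolt.

```bash
python3 -m pendant '0.1 0.002 -0.004 0 0 0;0.25 0.002 -0.004 0 0 0;0.4 0.002 -0.004 0 0 0;0.436 0.002 -0.004 0 0 0;0.436 0.002 -0.004 0 0 0;0.436 0.002 -0.004 0 0 0'
python3 -m pendant '0 0 0 0 0 0;0 0 0 0 0 0;0 0 0 0 0 0;0 0 0 0 0 0;0 0 0 0 0 0' -1 45
python3 -m pendant '-0.1 0 0 0 0 0;-0.2 0 0 0 0 0;-0.36 0 0 0 0 0;-0.44 0 0 0 0 0;-0.44 0 0 0 0 0;-0.44 0 0 0 0 0'
python3 - <<'E'
from h import *
q,d=vision.camera("scene");cv2.imwrite("pics/s6.png",cv2.resize(cv2.convertScaleAbs(q[90:230,150:310],alpha=1.6),None,fx=4,fy=4,interpolation=cv2.INTER_CUBIC))
togo([.5817,.1067,.2])
E
```

```text
time: 16.7
ee_pos: [0.4622, -0.3265, 0.0957]
eef_rot: [0.528, 0.471, -0.527, 0.472]
ft_force: [-0.1, -0.7, 1.2]
width: 0.0526
time: 17.2
ee_pos: [0.4615, -0.3265, 0.0947]
eef_rot: [0.528, 0.471, -0.527, 0.471]
ft_force: [-0.9, 0.6, 5.5]
width: 0.029
time: 17.8
ee_pos: [0.4612, -0.3261, 0.2036]
eef_rot: [0.527, 0.471, -0.527, 0.471]
ft_force: [0.5, -0.3, -3.1]
width: 0.0288
t 17.85 ee [ 0.4608 -0.3259  0.203 ] F [-1.1  0.3 -2.6] w 0.0291
shift [ 0.0128  0.2856 -1.7737]
```

View pics/s6.png

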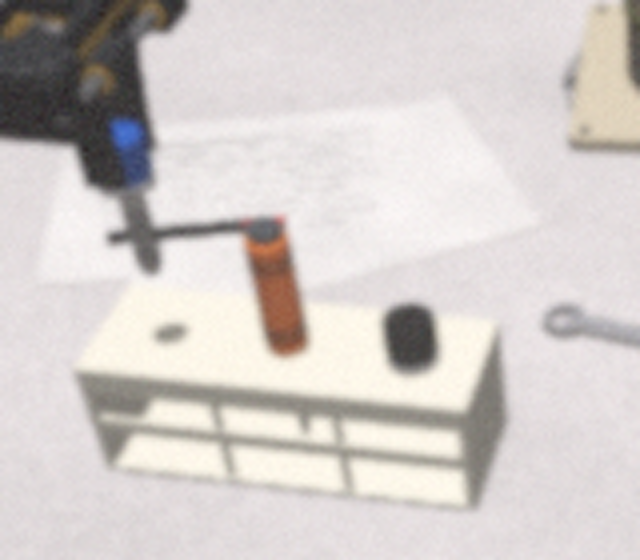

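```bash
python3 -m pendant '0 0.143 0 0 0 0;0 0.286 0 0 0 0;0 0.286 -0.2 0 0 0;0 0.286 -0.4 0 0 0;0 0.286 -0.6 0 0 0;0 0.286 -0.8 0 0 0;0 0.286 -0.9 0 0 0;0 0.286 -0.9 0 0 0'
python3 -m pendant '0 0 -0.878 0 0 0;0 0 -0.878 0 0 0;0 0 -0.878 0 0 0;0 0 -0.878 0 0 0;0 0 -0.878 0 0 0;0 0 -0.878 0 0 0;0 0 -0.878 0 0 0;0 0 -0.878 0 0 0'
python3 - <<'E'
from h import *
q,d=vision.camera("scene");cv2.imwrite("pics/s7.png",cv2.resize(cv2.convertScaleAbs(q[130:270,310:490],alpha=1.6),None,fx=4,fy=4,interpolation=cv2.INTER_CUBIC))
togo([.5817,.1077,.2])
inv=lambda q:((q-[310,130]+.5)*4-.5).round(1)
print("expect tip at",inv(proj("scene",[.5825,.1085,.13])),"hole",inv(proj("scene",[.5825,.1085,.07])))
E
```

```text
time: 18.65
ee_pos: [0.5578, -0.1053, 0.2023]
eef_rot: [-0.525, -0.474, 0.526, -0.472]
ft_force: [0.2, -0.1, -1.6]
width: 0.0293
time: 19.45
ee_pos: [0.5824, 0.1047, 0.2038]
eef_rot: [-0.528, -0.47, 0.529, -0.47]
ft_force: [0.6, -0.1, -1.8]
width: 0.0288
t 19.5 ee [0.5825 0.1049 0.204 ] F [ 0.3 -0.1 -1.2] w 0.0292
shift [ 0.0161 -0.0044 -0.0107]
expect tip at [264.5 274.3] hole [252.6 353.8]
```

View pics/s7.png

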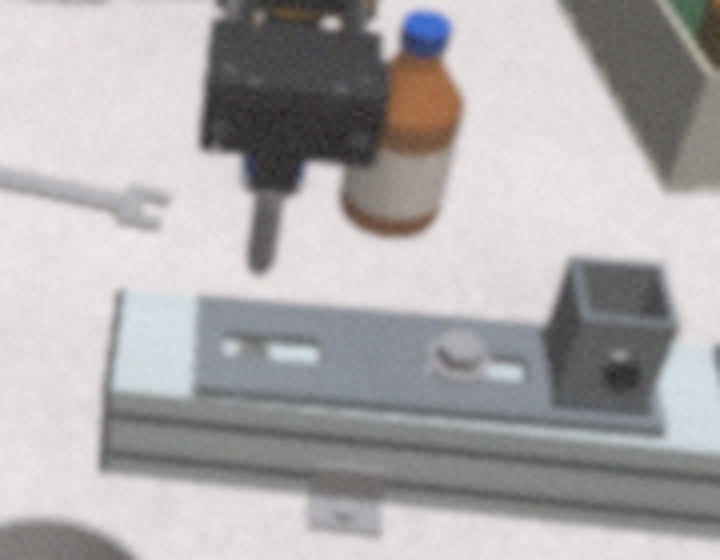

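```bash
python3 -m pendant '0 -0.003 -0.01 0 0 0;0.1 -0.003 -0.01 0 0 0;0.18 -0.003 -0.01 0 0 0;0.18 -0.003 -0.01 0 0 0;0.18 -0.003 -0.01 0 0 0'
python3 -m pendant '0.02 0 0 0 0 0;0.04 0 0 0 0 0;0.06 0 0 0 0 0;0.06 0 0 0 0 0'
python3 -c "
from h import *
togo([.5817,.1077,.089])"
```

```text
time: 20.0
ee_pos: [0.5821, 0.1094, 0.1598]
eef_rot: [0.528, 0.471, -0.528, 0.471]
ft_force: [0.7, -0.3, -0.1]
width: 0.0292
time: 20.4
ee_pos: [0.5818, 0.1098, 0.1437]
eef_rot: [-0.527, -0.471, 0.528, -0.471]
ft_force: [0.6, -0.0, -1.4]
width: 0.029
t 20.4 ee [0.5818 0.1098 0.1437] F [ 0.6 -0.  -1.4] w 0.029
shift [0.2188 0.0006 0.0083]
```

```bash
python3 -m pendant '0 0 0.006 0 0 0;0.02 0 0.006 0 0 0;0.04 0 0.006 0 0 0;0.04 0 0.006 0 0 0'
python3 -m pendant '0.02 0 0 0 0 0;0.04 0 0 0 0 0;0.04 0 0 0 0 0'
python3 -c "
from h import *
togo([.5817,.1077,.089])"
```

```text
time: 20.8
ee_pos: [0.5817, 0.1082, 0.1336]
eef_rot: [-0.527, -0.471, 0.528, -0.471]
ft_force: [1.7, -0.1, -2.2]
width: 0.0288
time: 21.1
ee_pos: [0.5817, 0.1083, 0.1236]
eef_rot: [-0.527, -0.471, 0.528, -0.471]
ft_force: [1.6, 0.0, -1.0]
width: 0.029
t 21.1 ee [0.5817 0.1083 0.1236] F [ 1.6  0.  -1. ] w 0.029
shift [0.1382 0.0005 0.0024]
```

```bash
python3 -m pendant '0.03 0.002 0 0 0 0;0.06 0.002 0 0 0 0;0.09 0.002 0 0 0 0;0.12 0.002 0 0 0 0;0.12 0.002 0 0 0 0'
python3 -m pendant '0.006 0 0 0 0 0;0.012 0 0 0 0 0;0.012 0 0 0 0 0'
python3 -c "
from h import *
togo([.5817,.1077,.089])"
```

```text
time: 21.6
ee_pos: [0.5818, 0.1081, 0.093]
eef_rot: [-0.527, -0.471, 0.528, -0.471]
ft_force: [1.4, 0.1, -2.0]
width: 0.0289
time: 21.9
ee_pos: [0.5822, 0.1083, 0.0912]
eef_rot: [-0.527, -0.471, 0.527, -0.471]
ft_force: [0.2, 0.2, -0.4]
width: 0.0289
t 21.9 ee [0.5822 0.1083 0.0912] F [ 0.2  0.2 -0.4] w 0.0289
shift [ 0.009  -0.0019  0.0024]
```

```bash
python3 -m pendant '0.008 0 0 0 0 0;0.008 0 0 0 0 0'
python3 -m pendant '0.006 0 0 0 0 0;0.006 0 0 0 0 0'
```

```text
time: 22.1
ee_pos: [0.5822, 0.1083, 0.0891]
eef_rot: [-0.527, -0.471, 0.527, -0.471]
ft_force: [0.6, 0.6, -1.2]
width: 0.0292
time: 22.3
ee_pos: [0.5824, 0.1082, 0.0878]
eef_rot: [0.528, 0.471, -0.527, 0.471]
ft_force: [-0.2, 0.2, 0.5]
width: 0.029
```

```bash
python3 -m pendant '0.004 0 0 0 0 0;0.004 0 0 0 0 0'
python3 -m pendant '0.004 0 0 0 0 0;0.004 0 0 0 0 0'
```

```text
time: 22.5
ee_pos: [0.5825, 0.1082, 0.087]
eef_rot: [0.528, 0.471, -0.527, 0.471]
ft_force: [-0.2, -0.1, 1.8]
width: 0.0289
time: 22.7
ee_pos: [0.5825, 0.1081, 0.086]
eef_rot: [0.528, 0.471, -0.527, 0.471]
ft_force: [-0.8, -0.7, 4.1]
width: 0.0291
```

```bash
python3 -m pendant '0.004 0 0 0 0 0;0.004 0 0 0 0 0'
python3 -m pendant '0.004 0 0 0 0 0;0.004 0 0 0 0 0'
```

```text
time: 22.9
ee_pos: [0.5825, 0.1081, 0.085]
eef_rot: [0.528, 0.471, -0.527, 0.471]
ft_force: [-0.7, -1.3, 6.1]
width: 0.0291
time: 23.1
ee_pos: [0.5827, 0.108, 0.0842]
eef_rot: [0.528, 0.471, -0.527, 0.471]
ft_force: [-0.4, -1.1, 7.5]
width: 0.0291
```

```bash
python3 -m pendant '0 0 0 0 0 0;0 0 0 0 0 0;0 0 0 0 0 0' 0.2
python3 -m pendant '-0.1 0 0 0 0 0;-0.2 0 0 0 0 0;-0.36 0 0 0 0 0;-0.48 0 0 0 0 0;-0.48 0 0 0 0 0'
python3 -m pendant '0 0 0.3 0 0 0;0 0 0.6 0 0 0;0 0 0.6 0 0 0;0 0 0.6 0 0 0;0 0 0.6 0 0 0'
python3 - <<'E'
from h import *
p,d=vision.camera("scene");q,e=vision.camera("top")
cv2.imwrite("pics/s8.png",np.vstack([cv2.resize(cv2.convertScaleAbs(p[180:240,320:440],alpha=1.6),None,fx=5,fy=5,interpolation=cv2.INTER_CUBIC),cv2.resize(cv2.convertScaleAbs(q[165:215,195:315],alpha=1.6),None,fx=5,fy=5,interpolation=cv2.INTER_CUBIC)]))
h=cv2.cvtColor(q,cv2.COLOR_BGR2HSV);k=cv2.inRange(h,(100,120,40),(130,255,255));k[:165]=0;k[215:]=0;k[:,:240]=0;k[:,300:]=0
v,u=np.nonzero(k);z=cloud("top",e)[v,u,2];print("head px",u.mean(),v.mean(),len(u),"top z",np.percentile(z,[25,50,75,90]),ray("top",u.mean(),v.mean(),.108))
togo([.5825,.108,.2])
E
```

```text
time: 23.4
ee_pos: [0.5821, 0.1084, 0.0834]
eef_rot: [-0.527, -0.471, 0.527, -0.471]
ft_force: [0.5, 0.5, 0.4]
width: 0.046
time: 23.9
ee_pos: [0.5843, 0.1085, 0.208]
eef_rot: [0.53, 0.47, -0.525, 0.472]
ft_force: [0.1, 0.0, 0.1]
width: 0.0523
time: 24.4
ee_pos: [0.565, -0.0418, 0.2032]
eef_rot: [-0.528, -0.471, 0.528, -0.47]
ft_force: [0.9, 0.6, 0.3]
width: 0.0521
head px 264.7905405405405 193.90540540540542 148 top z [0.10739538 0.10830911 0.10941771 0.11071007] [0.58172929 0.10785013 0.108     ]
t 24.5 ee [ 0.5654 -0.0393  0.2031] F [-0.5  0.1 -0.4] w 0.0524
shift [ 0.0127  0.0027 -0.593 ]
```

View pics/s8.png

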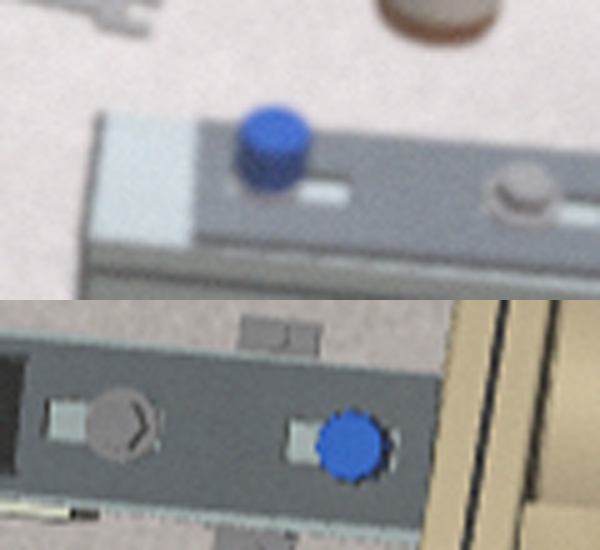

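The head sits in line and looks flat on the foot. I'll press down lightly with shut fingers to confirm the height.

```bash
python3 -m pendant '0 0.003 -0.3 0 0 0;0 0.003 -0.593 0 0 0;0 0.003 -0.593 0 0 0;0 0.003 -0.593 0 0 0;0 0.003 -0.593 0 0 0' -1 20
python3 -m pendant '0.1 0 0 0 0 0;0.25 0 0 0 0 0;0.345 0 0 0 0 0;0.345 0 0 0 0 0;0.345 0 0 0 0 0'
python3 -m pendant '0.008 0 0 0 0 0;0.016 0 0 0 0 0;0.016 0 0 0 0 0'
```

```text
time: 25.0
ee_pos: [0.5824, 0.1094, 0.203]
eef_rot: [-0.526, -0.473, 0.527, -0.472]
ft_force: [0.5, -0.6, 0.5]
width: 0.0202
time: 25.5
ee_pos: [0.5831, 0.1057, 0.1182]
eef_rot: [-0.528, -0.471, 0.528, -0.471]
ft_force: [0.3, 1.0, 0.5]
width: 0.0002
time: 25.8
ee_pos: [0.5832, 0.1065, 0.1141]
eef_rot: [0.528, 0.471, -0.527, 0.471]
ft_force: [-0.0, 0.8, 0.7]
width: 0.0007
```

```bash
python3 -m pendant '0.008 0 0 0 0 0;0.012 0 0 0 0 0;0.012 0 0 0 0 0'
python3 -m pendant '0.006 0 0 0 0 0;0.006 0 0 0 0 0'
python3 -m pendant '0.006 0 0 0 0 0;0.006 0 0 0 0 0'
```

```text
time: 26.1
ee_pos: [0.5828, 0.1064, 0.1104]
eef_rot: [-0.527, -0.471, 0.527, -0.471]
ft_force: [1.1, -0.1, -0.2]
width: 0.0005
time: 26.3
ee_pos: [0.5829, 0.1064, 0.109]
eef_rot: [0.527, 0.471, -0.527, 0.471]
ft_force: [-0.9, 0.2, 1.3]
width: 0.0004
time: 26.5
ee_pos: [0.5831, 0.1063, 0.1077]
eef_rot: [0.528, 0.471, -0.527, 0.471]
ft_force: [0.2, 0.5, 3.9]
width: 0.0003
```

```bash
python3 -m pendant '0.012 0 0 0 0 0;0.012 0 0 0 0 0;0.012 0 0 0 0 0'
python3 -m pendant '-0.1 0 0 0 0 0;-0.25 0 0 0 0 0;-0.4 0 0 0 0 0;-0.4 0 0 0 0 0;-0.4 0 0 0 0 0'
python3 -m pendant '0 0 0.3 0 0 0;0 0 0.6 0 0 0;0 0 0.8 0 0 0;0 0 0.8 0 0 0;0 0 0.8 0 0 0;0 0 0.8 0 0 0'
python3 - <<'E'
from h import *
p,d=vision.camera("scene");q,e=vision.camera("top")
cv2.imwrite("pics/s9.png",np.vstack([cv2.resize(cv2.convertScaleAbs(p[180:240,320:440],alpha=1.6),None,fx=5,fy=5,interpolation=cv2.INTER_CUBIC),cv2.convertScaleAbs(p[60:340,20:620],alpha=1.4)]))
C=cloud("top",e)
h=cv2.cvtColor(q,cv2.COLOR_BGR2HSV);k=cv2.inRange(h,(100,120,40),(130,255,255));k[:165]=0;k[215:]=0;k[:,:240]=0;k[:,300:]=0
k2=cv2.erode(k,np.ones((3,3)));v,u=np.nonzero(k2);print("top z",np.median(C[v,u,2]),"plate z",np.median(C[185:202,245:250,2]),u.mean(),v.mean())
A=np.c_[C[v,u,:2]-C[v,u,:2].mean(0),np.ones(len(u))];print("tilt fit",np.linalg.lstsq(A,C[v,u,2],rcond=None)[0])
togo([.5,0,.2])
E
```

```text
time: 26.8
ee_pos: [0.5836, 0.1063, 0.1054]
eef_rot: [0.528, 0.471, -0.527, 0.471]
ft_force: [-1.1, -0.8, 8.7]
width: 0.0002
time: 27.3
ee_pos: [0.5831, 0.1066, 0.2049]
eef_rot: [0.528, 0.471, -0.527, 0.471]
ft_force: [-0.2, 0.4, -0.5]
width: 0.0005
time: 27.9
ee_pos: [0.5594, -0.0934, 0.2032]
eef_rot: [-0.528, -0.471, 0.529, -0.47]
ft_force: [-0.5, 0.6, -0.8]
width: 0.0002
top z 0.10860915641045275 plate z 0.07791721924550701 264.4375 193.76041666666666
tilt fit [ 0.01366603 -0.02336462  0.10851549]
t 28.0 ee [ 0.5601 -0.0908  0.2034] F [ 0.4 -0.5 -0.3] w 0.0002
shift [ 0.0143 -0.2793 -0.3341]
```

View pics/s9.png

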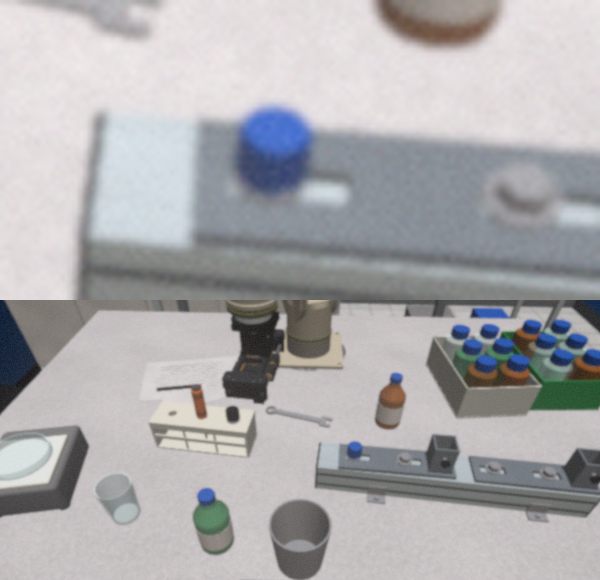

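```bash
python3 -c "
from bench import close_job;print(close_job())"
```

```text
the job is handed in; nothing more can be done
None
```

The job is done and handed in at about 28 s of the 72 s allowed, with no verdict reported.

- **Drift:** I felt the rail's hole through the slot and worked the drift down until its shoulder was about 3 mm above the foot. The top view then showed the hole fully clear in the slot. The drift is back upright in the rack's middle hole.
- **Bolt:** The blue bolt is in where the drift was. I let go, then pressed its head lightly from above at about 9 N. The arm is clear, holding nothing.

**Last checks:**
- **Height:** The bolt's head top measured about 31 mm above the plate, against 32 mm nominal and within camera noise. A touch from above met it at about 109 mm, against 110 mm expected.
- **Tilt:** A fit to the head's top face gave about 1.5°, which I read as noise. It looks flat in both views.
- **Bystanders:** The spanner, bottles, beaker, pot and short bolt look undisturbed in the last picture.
- **Less certain:** As the bolt went home, the reading fell about 3 mm while the force rose from 2 to 7.5 N, where I expected a sharp stop. I put that down to give in the arm, because the later press behaved the same way, but I did not prove it.

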